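# Close the sauce pot with its double lid, then lift off the outer lid alone

### The arm

A 6-joint arm with a two-finger parallel gripper is mounted at the origin on a cart in front of the work surface, level with it; the furniture and walls round the work are solid. World frame = base frame: x ahead of the robot, y to its left, z up, the work surface at z = 0. Lengths are in m, angles in rad, forces in N, time in s.
With the tool pointing down it reaches from about 0.35 to 0.775 m from the base axis. Payload 5.5 kg.
Tool frame: the origin (TCP) lies at the very end of the fingers, on their centre line; the grasp point (between the pads) lies 19 mm behind it; z points along the fingers, y is the line along which they close (so a half turn about z gives the same grasp; the last joint's range is limited). The gripper opens to 85 mm and grips with 20 to 120 N. Pads are 22 mm wide; open, the fingers measure 114 mm over their backs; the gripper's body (76 mm by 85 mm) begins 54 mm behind the grasp point. The pads swing forward as they close: fully open they stand 13 mm farther back than shut.
Start: joints at [1.136, 0.313, 0.046, 1.304, 0, 1.431], TCP at [0.167, 0.55, 0.231] pointing down, gripper open.
Joint ranges: [-2.76, 2.76], [-0.86, 1.69], [-1.03, 1.26], [-2.2, 2.34], [-1.47, 1.5], [-3.14, 3.14]. Speed limits (rad/s): [2.57, 2.57, 3.14, 3.14, 3.14, 3.14].

### API

Orientations are given as a unit quaternion [x, y, z, w].
In Python, from station import r gives the robot as it stands.
- The arm moves only by the tool jog_arm, never from a script. Its argument "steps" is a list of rows, each an object with "delta_pos": the shift along the world's x, y, z in units of 40 mm (1.0 is 40 mm), a list of three; "dr": the turn, a rotation vector about the world's x, y, z in units of 8 degrees (1.0 is 8 degrees), a list of three; "grip": the opening, from 0 (shut) to 1 (fully open). In form: [{"delta_pos": [x, y, z], "dr": [ax, ay, az], "grip": grip}, ...]. A call has 1 to 10 rows; each row shifts and turns the commanded pose from where the row before left it; what a row does not reach is not made up. A row lasts 1/8 s, in which the tool goes at most 62.5 mm and 10.7 degrees, less where a joint would pass 70% of its speed; a pose out of reach is approached as far as the arm can. A call is refused whole if a number of a shift passes 1 or a number of a turn 1, either way. A call with a gripper value outside its range is refused whole. The fingers move at their own pace and stop on an object; "squeeze" is the grip in N (left out, the last holds). Time passes only in rows, so rows that do not move let the fingers close. It gives the time, the measured TCP pose, the force, the opening and the grip force at its end, in the units of the state.
- r.get_obs(): the state, without advancing time (a new reading comes with each control period).
- r.capture(name): name is "scene" or "top" or "wrist"; returns (picture, depth): 400x640x3 uint8, red, green, blue; 400x640 float32, m along the optical axis (not along the pixel's ray), 0 where there is no reading.
- r.camera_model(name): a dict with "camera_matrix" (3x3 intrinsics, pixels), "R" (3x3) and "t" (3): a world point X has camera coordinates R X + t. Camera axes: x right, y down, z forward; pixel columns grow to the right and rows downward; lengths in m; the calibration is good to about 2 mm. A picture is of the moment at which its call begins: read the wrist's pose just before it. camera_model takes no time and is no camera call; for the wrist camera it gives the pose at the moment of the call.
- r.sign_off(): hands the job in; it is judged then, once.
The state is a dict: "t": time; "q": joint angles; "qvel": joint speeds; "effort": joint torques, N m; "eef_pos": TCP position; "tcp_rot": TCP orientation; "force": force on the tool from outside, world axes, zero at the start; "wrist_torque": the same for the moment, N m; "opening": opening from 0.0 (shut) to 1.0 (fully open); "grip_force": force on a finger pad.
Only numpy, scipy, OpenCV 4.12 (cv2) and the standard library are available. Lean on these libraries where they do the work, as an engineer would, in place of code of your own. Each camera call takes 0.05 s, during which the arm holds its last target. There are 200 camera calls.

### The job

Close the open steel sauce pot with its double lid: take the nested pair of lids by the red knob of the inner lid, carry both together, set them squarely and fully home on the pot and let go of the knob. Then take the black outer lid by its collar and lift it alone, straight up and level until it is well clear above the red knob, leaving the inner lid seated on the upright pot, and finish while still holding the outer lid up in the gripper, ready to be handed over for washing. Do not part the two lids anywhere but on the pot, and do not push or knock over the pot, the ramekin, the salt shaker or the timer.

Things in the scene. Friction and masses are not known exactly. Their poses are not given: they have to be found in the camera images.
- bain_pot: Open straight steel sauce pot, red inside, loose, about 0.6 kg, upright on the worktop; 100 mm tall, rim 99 mm across outside, clear mouth 82 mm across. Loop handle on its -y side, below the rim (126 mm over mouth and handle). Origin on the underside, z up; the mouth is centred 13.5 mm from the origin towards +y.
- pot_mouth (a point): Centre of the pot's round mouth, level with the rim, 100 mm above the pot's underside. With the inner lid fully home, the inner lid's origin is 12 mm below this point.
- inner_lid: Inner lid, loose, about 0.16 kg, round about z. Origin: centre of its underside, z up. Steel plug 75 mm across (z 0 to 12 mm, chamfered foot; 3.5 mm play in the pot's mouth), flange 96 mm across (z 12 to 16; rests on the rim), stem 16 mm (z 16 to 36), red cylindrical knob 22 mm across (z 36 to 64). It starts standing on the worktop, inside the outer lid.
- knob_top (a point): Centre of the top of the inner lid's red knob, 64 mm above the inner lid's origin. While the lids are nested the knob stands 26 mm out of the outer lid's collar. Lifting by the knob carries both lids, as the outer one simply rests on the inner one's flange.
- outer_lid: Black outer lid, loose, about 0.12 kg, round about z. Origin: centre of the skirt's lower edge, z up. Skirt 112 mm across, 106 inside (z 0 to 10 mm), flat top (z 10 to 14), upright collar 50 mm across to grip it by (z 14 to 32); a 34 mm hole runs through, round the inner lid's stem and knob. Nested, its origin is 6 mm above the inner lid's; it clears the knob's top after rising 58 mm.
- ramekin: Small brown ramekin with red dip, 69 mm across, 34 mm tall; bystander. Origin at the centre of its underside.
- salt_shaker: Glass salt shaker with grey cap, 44 mm across, 90 mm tall; bystander. Origin at the centre of its underside.
- timer: White kitchen timer with red buttons, 46 x 64 x 58 mm; bystander. Origin at the centre of its underside.
There are look-alikes about, which are no part of the job. There is more than one size of the outer_lid; the one meant has the size given above.

How it is judged:
On the way, in this order (a step that is already met when the one before it is completed fails the run):
1. the nested pair is in the air above the worktop, held by the inner lid's knob, outer lid on the inner lid (height (world z) of inner_lid above 0.04 m and z of outer_lid in the frame of inner_lid between 0.002 and 0.01 m and horizontal distance between outer_lid and inner_lid below 0.008 m and angle between the z axis of outer_lid and the z axis of inner_lid, either way round below 0.06 rad and contact force between the fingers and inner_lid above 0.5 N and contact force between inner_lid and bain_pot below 0.1 N), for 0.2 s.
2. both lids are fully home on the pot, still nested, and the knob is let go (horizontal distance between inner_lid and pot_mouth below 0.006 m and z of inner_lid in the frame of bain_pot between 0.083 and 0.093 m and angle between inner_lid's own z axis and vertical below 0.06 rad and z of outer_lid in the frame of inner_lid between 0.002 and 0.01 m and horizontal distance between outer_lid and inner_lid below 0.008 m and angle between the z axis of outer_lid and the z axis of inner_lid, either way round below 0.06 rad and contact force between the fingers and inner_lid below 0.3 N), for 0.2 s.
At the end, for the whole second after the job is handed in: Outer lid held still in the fingers, level within 0.2 rad, its lower edge 70 mm or more above the inner lid's origin, touching neither lid nor pot; inner lid home on the standing pot (6 mm sideways, origin 83 to 93 mm above the pot's underside, 0.06 rad), not touched by the fingers (horizontal distance between inner_lid and pot_mouth below 0.006 m and z of inner_lid in the frame of bain_pot between 0.083 and 0.093 m and angle between each of inner_lid, bain_pot's own z axis and vertical below 0.06 rad and contact force between the fingers and inner_lid below 0.3 N and height (world z) of bain_pot below 0.006 m and z of outer_lid in the frame of inner_lid above 0.07 m and angle between outer_lid's own z axis and vertical below 0.2 rad and contact force between outer_lid and inner_lid below 0.05 N and contact force between outer_lid and bain_pot below 0.05 N and contact force between the fingers and outer_lid above 0.5 N and linear speed of each of outer_lid, inner_lid below 0.02 m/s); the arm keeps its last pose, push and grip.
It fails at once if the lids are parted (by more than 12 mm upwards or 20 mm sideways) while the inner lid is not home on the pot ((z of outer_lid in the frame of inner_lid above 0.018 m or horizontal distance between outer_lid and inner_lid above 0.02 m) and not (horizontal distance between inner_lid and pot_mouth below 0.006 m and z of inner_lid in the frame of bain_pot between 0.083 and 0.093 m and angle between inner_lid's own z axis and vertical below 0.06 rad)).
It fails at once if the pot is pushed by more than 30 mm or tipped (distance of bain_pot from where it was at the start of the episode above 0.03 m or angle between bain_pot's own z axis and vertical above 0.25 rad).
It fails at once if a bystander is pushed by more than 30 mm or knocked over (distance of any of ramekin, salt_shaker, timer from where it was at the start of the episode above 0.03 m or angle between any of ramekin, salt_shaker, timer's own z axis and vertical above 0.4 rad).
It also fails if it takes over 72 s, if anything falls off the work surface, if the arm or the gripper's body presses on something with over 40 N, if the wrist force passes 120 N, or if a joint passes its speed limit or range.

## Working session

There is one attempt and no reset: what is moved stays moved. The work goes in short steps, Python scripts to look and compute and a tool call to move; the robot and the scene stay as the last step left them, time stands still between calls to the robot, and variables do not carry over. Pictures are saved under pics/ and viewed, at most 10 in all, crops included, and the job is handed in when it is done.

Besides the shell and the picture viewer there is one more tool, called after "Request:" by a JSON object that holds its "fn" and its "kwargs". jog_arm: Moves the arm, as the interface text tells. Its arguments: {"type":"object","properties":{"steps":{"type":"array","items":{"type":"object","properties":{"delta_pos":{"type":"array","items":{"type":"number"}},"dr":{"type":"array","items":{"type":"number"}},"grip":{"type":"number"}}}},"squeeze":{"type":"number"}},"required":["steps"]}

```bash
mkdir -p pics
cat > h.py <<'E'
import numpy as np, cv2
from station import r
def snap(n,f):
    m=r.camera_model(n); p,d=r.capture(n); cv2.imwrite('pics/%s.png'%f,p[:,:,::-1]); np.savez(f,p=p,d=d,K=m['camera_matrix'],R=m['R'],t=m['t']); return p,d,m
def world(d,m):
    K=np.array(m['camera_matrix']);v,u=np.mgrid[:d.shape[0],:d.shape[1]]
    c=np.stack([(u-K[0,2])/K[0,0]*d,(v-K[1,2])/K[1,1]*d,d],-1)
    w=(c-np.array(m['t']))@np.array(m['R']); w[d<=0]=np.nan; return w
E
python3 - <<'E'
from h import *
o=r.get_obs();print(o)
a,da,ma=snap('top','top1'); b,_,_=snap('scene','sc1')
cv2.imwrite('pics/both.png',np.vstack([cv2.resize(x,(480,300)) for x in (a,b)])[:,:,::-1])
w=world(da,ma)
for z0 in (.025,.035,.045,.06,.09,.1):pass
h=((w[...,2]>.02)&(w[...,2]<.3)).astype(np.uint8)
n,l,s,c=cv2.connectedComponentsWithStats(h)
for i in range(1,n):
    if s[i,4]>60:
        q=w[l==i];print(s[i],q.min(0).round(3),q.max(0).round(3))
E
```

```text
{'t': 0.0, 'q': array([ 1.13640910e+00,  3.14025486e-01,  4.49732137e-02,  1.30359632e+00,
       -1.86180099e-06,  1.43122575e+00]), 'qvel': array([-0.00011843,  0.00145775, -0.00025018,  0.00059296,  0.00094825,
        0.00049137]), 'effort': array([ 9.54989846e-04, -4.80623746e+01,  2.98534584e+01,  1.93364848e-02,
       -1.04776900e-04,  5.27689636e-06]), 'eef_pos': array([0.16685034, 0.54972445, 0.23039224]), 'tcp_rot': array([ 1.46874995e-01,  9.89154628e-01, -8.88522188e-04, -2.61255059e-04]), 'force': array([ 0.325193  ,  0.62242539, -0.72950988]), 'wrist_torque': array([-0.00047891, -0.01708219, -0.02376773]), 'grip_force': 0.0, 'opening': 0.9983621734962772}
[ 70   0  22  10 130] [1.167 1.077 0.026] [1.209 1.13  0.088]
[ 133   28  174  116 9540] [0.716 0.374 0.02 ] [1.04  0.873 0.215]
[ 369   31   45   46 1564] [0.926 0.041 0.02 ] [1.06  0.176 0.061]
[  83   33   64   64 1967] [0.878 0.879 0.02 ] [1.046 1.04  0.215]
[   0   35  124   98 6100] [0.761 0.952 0.02 ] [1.026 1.238 0.3  ]
[ 314   69   56   63 1720] [0.753 0.177 0.02 ] [0.934 0.35  0.3  ]
[   0   97  100  135 533
[... 683 characters left out ...]

[152 179  48  12 270] [0.576 0.705 0.02 ] [0.609 0.849 0.031]
[ 269  181   46   47 1281] [0.455 0.353 0.028] [0.564 0.462 0.268]
[243 185  24  18 318] [0.534 0.498 0.022] [0.585 0.567 0.056]
[404 185  18  15 202] [0.536 0.044 0.021] [0.578 0.083 0.092]
[ 421  204   45   86 2248] [0.295 0.009 0.02 ] [0.489 0.035 0.3  ]
[337 210  23  30 268] [0.42  0.218 0.02 ] [0.507 0.285 0.066]
[297 236  23  24 318] [0.363 0.339 0.02 ] [0.43  0.405 0.038]
[ 87 270  29  24 465] [0.272 0.936 0.021] [0.338 1.013 0.062]
[190 336  21  13  98] [0.174 0.589 0.246] [0.2   0.619 0.3  ]
[238 348  17  13  79] [0.148 0.478 0.25 ] [0.167 0.514 0.3  ]
[ 406  352  104   48 3109] [-0.031 -0.086  0.02 ] [0.118 0.097 0.294]
```

View pics/top1.png

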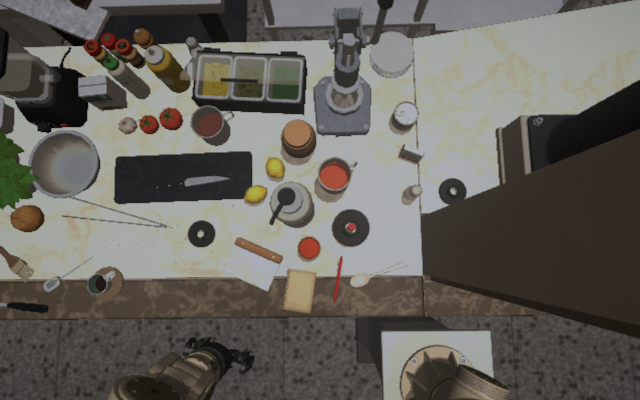

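View pics/sc1.png

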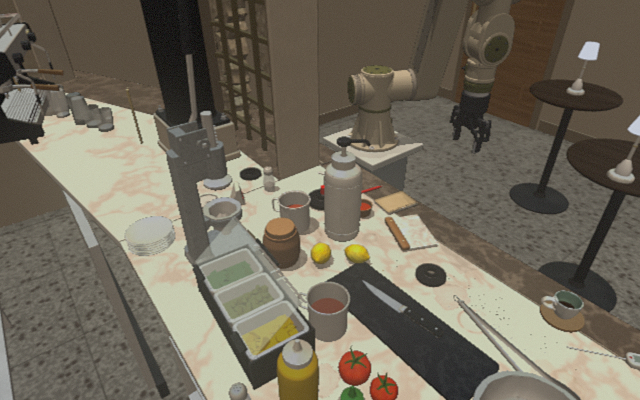

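Three black lids show in the top view: (351,228) with a red knob in it, and (201,233) and (453,190), which are small rings without a knob. There are two pots, at (334,175) with its rim near z = 0.10 and at (210,122). I take the lid at (351,228) and the red-inside pot at (334,175). The ramekin is at (309,247), the shaker at (414,191) and the timer at (409,153). Next I check sizes and confirm in a crop.

Run:
```python
from h import *
z=np.load('top1.npz');p=z['p'];w=world(z['d'],dict(camera_matrix=z['K'],R=z['R'],t=z['t']))
print('cam',(-z['R'].T@z['t']).round(3), 'f',z['K'][0,0])
def circ(name,cu,cv,rad,lo,hi):
    v,u=np.mgrid[:400,:640];m=(np.hypot(u-cu,v-cv)<rad)&(w[...,2]>lo)&(w[...,2]<hi)
    q=w[m]
    if len(q)<3:print(name,len(q));return
    (cx,cy),rr=cv2.minEnclosingCircle(q[:,:2].astype(np.float32))
    print(name,len(q),'c',round(cx,4),round(cy,4),'d',round(2*rr,4),'mean',q.mean(0).round(4),'zmed',np.median(q[:,2]).round(4))
circ('knob',351,228,25,.052,.08);circ('collar',351,228,25,.03,.046);circ('lidtop',351,228,25,.012,.026)
circ('pot',334,175,24,.094,.108);circ('potA',210,122,24,.08,.12)
circ('ring',201,233,20,.008,.05);circ('ring2',453,190,20,.008,.05)
circ('ramekin',309,247,16,.025,.05);circ('salt',414,191,12,.06,.1);circ('timer',409,153,16,.05,.07)
circ('thermos',291,204,30,.2,.3);circ('red pen',338,278,25,.004,.05)
c=p[130:270,250:440]
cv2.imwrite('pics/crop1.png',cv2.resize(c,None,fx=4,fy=4,interpolation=cv2.INTER_CUBIC)[:,:,::-1])
hsv=cv2.cvtColor(p,cv2.COLOR_RGB2HSV);red=((hsv[...,0]<8)|(hsv[...,0]>172))&(hsv[...,1]>150)&(hsv[...,2]>80)
v,u=np.nonzero(red&(np.hypot(np.mgrid[:400,:640][1]-351,np.mgrid[:400,:640][0]-228)<15));print('redknob px',u.mean(),v.mean(),len(u),w[v,u].round(3)[::4])
```

```text
cam [0.381 0.31  1.17 ] f 383.7383126859986
knob 43 c 0.4558 0.2457 d 0.0211 mean [0.4558 0.2461 0.0631] zmed 0.0631
collar 122 c 0.4562 0.2462 d 0.0497 mean [0.4559 0.2461 0.0367] zmed 0.0367
lidtop 911 c 0.4561 0.2459 d 0.1116 mean [0.4553 0.2463 0.0189] zmed 0.019
pot 179 c 0.6053 0.2931 d 0.0997 mean [0.6078 0.2926 0.0985] zmed 0.0985
potA 342 c 0.7781 0.6579 d 0.1263 mean [0.7795 0.6639 0.0928] zmed 0.0947
ring 392 c 0.4441 0.7008 d 0.082 mean [0.4429 0.701  0.0124] zmed 0.0108
ring2 384 c 0.5629 -0.0668 d 0.081 mean [ 0.5629 -0.0656  0.0127] zmed 0.011
ramekin 112 c 0.3964 0.3714 d 0.0687 mean [0.3974 0.3726 0.031 ] zmed 0.0314
salt 125 c 0.5564 0.0609 d 0.0348 mean [0.5544 0.0629 0.0819] zmed 0.0839
timer 121 c 0.6793 0.0567 d 0.064 mean [0.6787 0.0565 0.0561] zmed 0.0564
thermos 1071 c 0.5015 0.4119 d 0.1268 mean [0.5026 0.4001 0.2355] zmed 0.228
red pen 225 c 0.3052 0.2846 d 0.1472 mean [0.3033 0.2732 0.0074] zmed 0.007
redknob px 351.258064516129 226.38709677419354 31 [[0.462 0.248 0.064]
 [0.459 0.251 0.063]
 [0.458 0.24  0.065]
 [0.456 0.246 0.066]
 [0.453 0.254 0.061]
 [0.453 0.243 0.063]
 [0.45  0.249 0.065]
 [0.447 0.249 0.063]]
```

View pics/crop1.png

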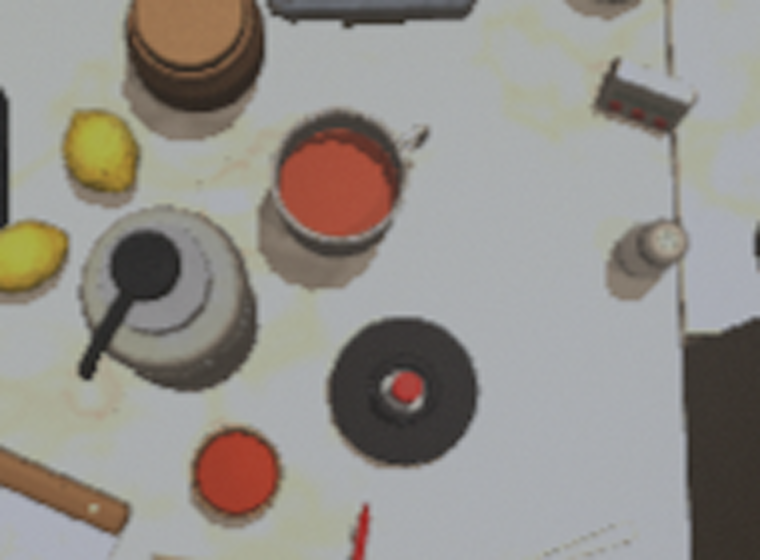

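The crop confirms it. At (405,390) is the 112 mm black lid with the red knob, centred at (0.456, 0.246). At (338,182) is the red-inside pot, 99 mm rim at z ≈ 0.10, centred at (0.605, 0.293). The tall thermos at (165,290) needs clearance, so I raise the arm first and then swing over.

Request:
{"fn": "jog_arm", "kwargs": {"steps": [{"delta_pos":[0,0,0.9],"grip":1},{"delta_pos":[0,0,0.9],"grip":1},{"delta_pos":[0.9,-0.95,0.5],"grip":1},{"delta_pos":[0.9,-0.95,0],"grip":1},{"delta_pos":[0.9,-0.95,0],"grip":1},{"delta_pos":[0.9,-0.95,0],"grip":1},{"delta_pos":[0.9,-0.95,0],"grip":1},{"delta_pos":[0.9,-0.95,0],"grip":1},{"delta_pos":[0.9,-0.95,0],"grip":1},{"delta_pos":[0.9,-0.95,0],"grip":1}], "squeeze": 50}}

```text
$.steps[0]: bad value
```

Request:
{"fn": "jog_arm", "kwargs": {"steps": [{"delta_pos":[0,0,0.9],"dr":[0,0,0],"grip":1},{"delta_pos":[0,0,0.9],"dr":[0,0,0],"grip":1},{"delta_pos":[0.9,-0.95,0.5],"dr":[0,0,0],"grip":1},{"delta_pos":[0.9,-0.95,0],"dr":[0,0,0],"grip":1},{"delta_pos":[0.9,-0.95,0],"dr":[0,0,0],"grip":1},{"delta_pos":[0.9,-0.95,0],"dr":[0,0,0],"grip":1},{"delta_pos":[0.9,-0.95,0],"dr":[0,0,0],"grip":1},{"delta_pos":[0.9,-0.95,0],"dr":[0,0,0],"grip":1},{"delta_pos":[0.9,-0.95,0],"dr":[0,0,0],"grip":1},{"delta_pos":[0.9,-0.95,0],"dr":[0,0,0],"grip":1}], "squeeze": 50}}

```text
t: 1.35
eef_pos: [0.4559, 0.2448, 0.323]
tcp_rot: [0.147, 0.989, -0.0, -0.0]
force: [1.1, 0.4, -0.1]
opening: 0.997
grip_force: 0.0
```

Run:
```python
from h import *
p,d,m=snap('wrist','wr1'); w=world(d,m); o=r.get_obs(); print(o['eef_pos'],o['force'])
print('cam',(-np.array(m['R']).T@np.array(m['t'])).round(3))
def circ(n,c,lo,hi,R):
    q=w[(np.hypot(w[...,0]-c[0],w[...,1]-c[1])<R)&(w[...,2]>lo)&(w[...,2]<hi)]
    if len(q)<9: print(n,len(q));return
    (x,y),rr=cv2.minEnclosingCircle(q[:,:2].astype(np.float32)); print(n,len(q),round(x,4),round(y,4),'d',round(2*rr,4),'z',np.median(q[:,2]).round(4))
for n,c,lo,hi,R in (('knob',(.456,.246),.058,.07,.03),('collar',(.456,.246),.033,.044,.04),('top',(.456,.246),.014,.026,.07),('pot',(.605,.293),.094,.106,.07)):circ(n,c,lo,hi,R)
```

```text
[0.46006743 0.24078123 0.32234896] [ 4.60915883 -1.71866997  0.97696083]
cam [0.393 0.264 0.467]
knob 238 0.4555 0.2433 d 0.0219 z 0.0655
collar 628 0.4561 0.2427 d 0.0505 z 0.0396
top 4219 0.4557 0.2424 d 0.1124 z 0.0218
pot 827 0.605 0.2901 d 0.0999 z 0.101
```

View pics/wr1.png

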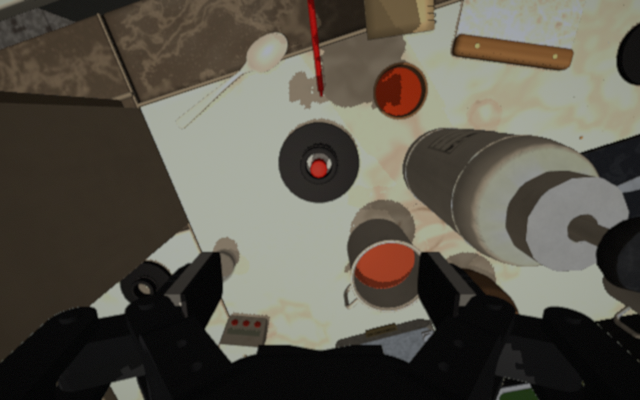

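The wrist view shows the nested pair at (318,162) and the pot at (388,270), both clear of the fingers. The arm was still settling during the shot. I descend partway, let it settle and measure again.

Request:
{"fn": "jog_arm", "kwargs": {"steps": [{"delta_pos":[0,0,-1],"dr":[0,0,0],"grip":1},{"delta_pos":[0,0,-1],"dr":[0,0,0],"grip":1},{"delta_pos":[0,0,-1],"dr":[0,0,0],"grip":1},{"delta_pos":[0,0,0],"dr":[0,0,0],"grip":1},{"delta_pos":[0,0,0],"dr":[0,0,0],"grip":1},{"delta_pos":[0,0,0],"dr":[0,0,0],"grip":1}]}}

```text
t: 2.15
eef_pos: [0.4563, 0.2468, 0.2054]
tcp_rot: [0.147, 0.989, 0.001, 0.002]
force: [0.2, 0.1, -0.8]
opening: 1.003
grip_force: 0.0
```

```bash
cat >> h.py <<'E'
def circ(w,n,c,lo,hi,R):
    q=w[(np.hypot(w[...,0]-c[0],w[...,1]-c[1])<R)&(w[...,2]>lo)&(w[...,2]<hi)]
    if len(q)<9: print(n,len(q));return
    (x,y),rr=cv2.minEnclosingCircle(q[:,:2].astype(np.float32)); print(n,len(q),round(x,4),round(y,4),'d',round(2*rr,4),'z',np.median(q[:,2]).round(4))
E
python3 - <<'E'
from h import *
o=r.get_obs(); print(o['eef_pos'],o['tcp_rot'],o['force'])
p,d,m=snap('wrist','wr2'); w=world(d,m);o=r.get_obs(); print(o['eef_pos'])
for n,c,lo,hi,R in (('knob',(.456,.246),.058,.07,.03),('collar',(.456,.246),.033,.044,.04),('top',(.456,.246),.014,.026,.07),('pot',(.605,.293),.094,.106,.07)):circ(w,n,c,lo,hi,R)
E
```

```text
[0.45630964 0.24676599 0.20537544] [1.46813825e-01 9.89162553e-01 8.62521103e-04 1.54940496e-03] [ 0.18475632  0.07446162 -0.80459253]
[0.4562131  0.24674505 0.20522053]
knob 456 0.4556 0.2431 d 0.022 z 0.0655
collar 1125 0.4557 0.2428 d 0.0504 z 0.0396
top 7387 0.4555 0.2428 d 0.112 z 0.0218
pot 403 0.5748 0.2722 d 0.0709 z 0.1016
```

Request:
{"fn": "jog_arm", "kwargs": {"steps": [{"delta_pos":[-0.01,-0.05,-1],"dr":[0,0,0],"grip":1},{"delta_pos":[0,0,-1],"dr":[0,0,0],"grip":1},{"delta_pos":[0,0,-1],"dr":[0,0,0],"grip":0.7},{"delta_pos":[0,0,-0.6],"dr":[0,0,0],"grip":0.6},{"delta_pos":[0,0,-0.4],"dr":[0,0,0],"grip":0.5},{"delta_pos":[0,0,-0.05],"dr":[0,0,0],"grip":0.5},{"delta_pos":[0,0,0],"dr":[0,0,0],"grip":0.5}]}}

```text
t: 3.08
eef_pos: [0.4556, 0.2446, 0.0423]
tcp_rot: [0.147, 0.989, 0.0, 0.001]
force: [-0.2, 0.1, -0.1]
opening: 0.501
grip_force: 0.0
```

Request:
{"fn": "jog_arm", "kwargs": {"steps": [{"delta_pos":[0,0,0],"dr":[0,0,0],"grip":0.1},{"delta_pos":[0,0,0],"dr":[0,0,0],"grip":0.1},{"delta_pos":[0,0,0],"dr":[0,0,0],"grip":0.1},{"delta_pos":[0,0,0],"dr":[0,0,0],"grip":0.1},{"delta_pos":[0,0,0],"dr":[0,0,0],"grip":0.1}]}}

```text
t: 3.7
eef_pos: [0.4555, 0.2442, 0.0424]
tcp_rot: [0.147, 0.989, 0.0, 0.001]
force: [-0.3, -2.8, 5.6]
opening: 0.235
grip_force: 49.0
```

Request:
{"fn": "jog_arm", "kwargs": {"steps": [{"delta_pos":[0,0,0.2],"dr":[0,0,0],"grip":0.1},{"delta_pos":[0,0,0.5],"dr":[0,0,0],"grip":0.1},{"delta_pos":[0,0,0.7],"dr":[0,0,0],"grip":0.1},{"delta_pos":[0,0,0.7],"dr":[0,0,0],"grip":0.1},{"delta_pos":[0,0,0.7],"dr":[0,0,0],"grip":0.1},{"delta_pos":[0,0,0.5],"dr":[0,0,0],"grip":0.1},{"delta_pos":[0,0,0.3],"dr":[0,0,0],"grip":0.1},{"delta_pos":[0,0,0],"dr":[0,0,0],"grip":0.1},{"delta_pos":[0,0,0],"dr":[0,0,0],"grip":0.1}]}}

```text
t: 4.82
eef_pos: [0.4541, 0.2441, 0.1843]
tcp_rot: [0.147, 0.989, -0.0, -0.001]
force: [-0.1, -0.1, -3.7]
opening: 0.235
grip_force: 49.3
```

Run:
```python
from h import *
o=r.get_obs(); print(o['eef_pos'],o['tcp_rot'],o['force'],o['opening'],o['grip_force'])
z0=o['eef_pos'][2]-.0424
for cam in ('wrist','top'):
    p,d,m=snap(cam,cam+'3'); w=world(d,m); print(cam)
    for n,c,lo,hi,R in (('collar',(.456,.245),z0+.03,z0+.044,.04),('top',(.456,.245),z0+.012,z0+.026,.07),('pot',(.605,.293),.094,.106,.06)):circ(w,n,c,lo,hi,R)
    q=w[(np.hypot(w[...,0]-.456,w[...,1]-.245)<.054)&(w[...,2]>z0+.013)&(w[...,2]<z0+.026)]
    A=np.c_[q[:,:2]-[.456,.245],np.ones(len(q))];print('plane',np.linalg.lstsq(A,q[:,2],rcond=None)[0].round(4))
    cv2.imwrite('pics/%s3.png'%cam,p[:,:,::-1])
```

```text
[0.45409037 0.24405293 0.18433848] [ 1.46856843e-01  9.89157423e-01 -3.14683756e-04 -7.48422303e-04] [-0.08992639 -0.08539643 -3.66348365] 0.23462902181186607 49.26543331355788
wrist
collar 2398 0.454 0.2442 d 0.0498 z 0.1815
top 19886 0.4544 0.2439 d 0.1122 z 0.1638
pot 0
plane [-0.0086 -0.0101  0.1637]
top
collar 0
top 264 0.4326 0.2729 d 0.0872 z 0.1608
pot 136 0.6055 0.2935 d 0.0991 z 0.0987
plane [-0.0017  0.0024  0.1608]
```

View pics/wrist3.png

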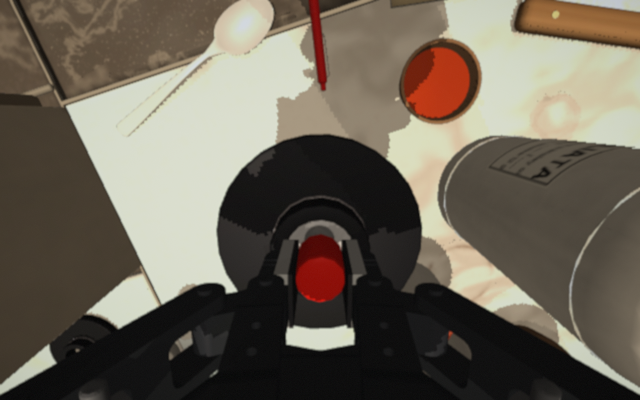

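The pair hangs level (within 0.01 rad) and centred on the TCP, with the red knob at (320,270). I move beside the pot so the wrist camera sees both the pot and the held lid in one static shot.

Request:
{"fn": "jog_arm", "kwargs": {"steps": [{"delta_pos":[0,-0.3,0.6],"dr":[0,0,0],"grip":0.1},{"delta_pos":[0.5,-0.5,0.6],"dr":[0,0,0],"grip":0.1},{"delta_pos":[0.7,-0.6,0.4],"dr":[0,0,0],"grip":0.1},{"delta_pos":[0.7,-0.6,0],"dr":[0,0,0],"grip":0.1},{"delta_pos":[0.7,-0.5,0],"dr":[0,0,0],"grip":0.1},{"delta_pos":[0.5,-0.3,0],"dr":[0,0,0],"grip":0.1},{"delta_pos":[0.3,0,0],"dr":[0,0,0],"grip":0.1},{"delta_pos":[0,0,0],"dr":[0,0,0],"grip":0.1},{"delta_pos":[0,0,0],"dr":[0,0,0],"grip":0.1}]}}

```text
t: 6.05
eef_pos: [0.5898, 0.133, 0.2491]
tcp_rot: [0.146, 0.989, 0.0, -0.001]
force: [-0.3, -0.3, -3.9]
opening: 0.234
grip_force: 49.5
```

Run:
```python
from h import *
o=r.get_obs(); e=o['eef_pos'];print(e,o['tcp_rot'],o['force'],o['opening'],o['grip_force'])
z0=e[2]-.0424
for cam in ('wrist','top'):
    p,d,m=snap(cam,cam+'4'); w=world(d,m); print(cam)
    for n,c,lo,hi,R in (('collar',e,z0+.03,z0+.044,.04),('top',e,z0+.012,z0+.026,.07),('pot',(.605,.292),.094,.106,.06)):circ(w,n,c,lo,hi,R)
```

```text
[0.58979029 0.13296551 0.24906382] [ 1.46366783e-01  9.89230210e-01  1.16796902e-05 -5.97351452e-04] [-0.2662483  -0.32096813 -3.85350078] 0.2342789709256283 49.45894453441724
wrist
collar 2449 0.589 0.1334 d 0.0502 z 0.2463
top 20159 0.5893 0.1328 d 0.1126 z 0.2285
pot 2340 0.6049 0.2898 d 0.0997 z 0.101
top
collar 99 0.587 0.1379 d 0.0489 z 0.2436
top 771 0.5879 0.137 d 0.1108 z 0.2261
pot 185 0.605 0.2929 d 0.0988 z 0.0986
```

View pics/wrist4.png

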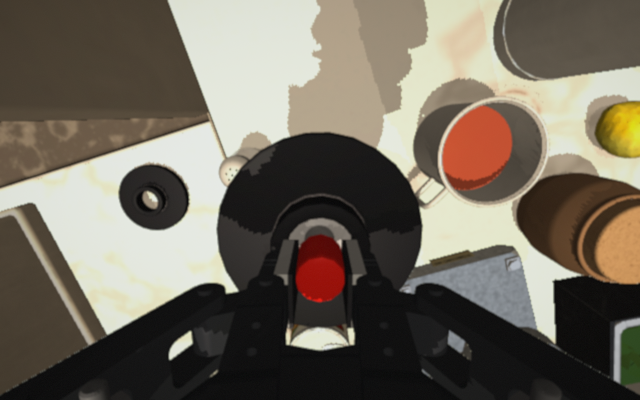

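Request:
{"fn": "jog_arm", "kwargs": {"steps": [{"delta_pos":[0.1,0.5,0],"dr":[0,0,0],"grip":0.1},{"delta_pos":[0.1,0.8,0],"dr":[0,0,0],"grip":0.1},{"delta_pos":[0.1,0.9,0],"dr":[0,0,0],"grip":0.1},{"delta_pos":[0.1,0.9,0],"dr":[0,0,0],"grip":0.1},{"delta_pos":[0,0.6,-0.4],"dr":[0,0,0],"grip":0.1},{"delta_pos":[0,0.22,-0.7],"dr":[0,0,0],"grip":0.1},{"delta_pos":[0,0,-0.7],"dr":[0,0,0],"grip":0.1},{"delta_pos":[0,0,-0.5],"dr":[0,0,0],"grip":0.1},{"delta_pos":[0,0,0],"dr":[0,0,0],"grip":0.1},{"delta_pos":[0,0,0],"dr":[0,0,0],"grip":0.1}]}}

```text
t: 7.4
eef_pos: [0.6067, 0.2893, 0.1577]
tcp_rot: [0.147, 0.989, 0.0, 0.0]
force: [-0.4, -0.2, -2.9]
opening: 0.236
grip_force: 49.5
```

Run:
```python
from h import *
o=r.get_obs(); e=o['eef_pos'];print(e,o['tcp_rot'],o['force'],o['opening'],o['grip_force'])
z0=e[2]-.0424
for cam in ('wrist','top'):
    p,d,m=snap(cam,cam+'5'); w=world(d,m); print(cam)
    for n,c,lo,hi,R in (('collar',e,z0+.03,z0+.044,.04),('top',e,z0+.012,z0+.026,.07)):circ(w,n,c,lo,hi,R)
p,d,m=snap('scene','scene5')
K=np.array(m['camera_matrix']);X=np.array(m['R'])@np.array([.605,.29,.1])+m['t'];u=K@X;u=(u[:2]/u[2]).astype(int);print(u)
c=p[max(0,u[1]-60):u[1]+60,u[0]-80:u[0]+80];cv2.imwrite('pics/c5.png',cv2.resize(c,None,fx=5,fy=5,interpolation=2)[:,:,::-1])
```

```text
[0.60670005 0.28932003 0.15771215] [1.46777090e-01 9.89169565e-01 1.45564549e-04 1.90715591e-04] [-0.43204085 -0.22777459 -2.88534166] 0.2363264901655512 49.542008894495666
wrist
collar 2468 0.6056 0.2905 d 0.0498 z 0.1548
top 20148 0.6061 0.29 d 0.1121 z 0.1371
top
collar 30 0.5955 0.3084 d 0.0278 z 0.1529
top 323 0.5891 0.3182 d 0.0883 z 0.135
[293 198]
```

View pics/c5.png

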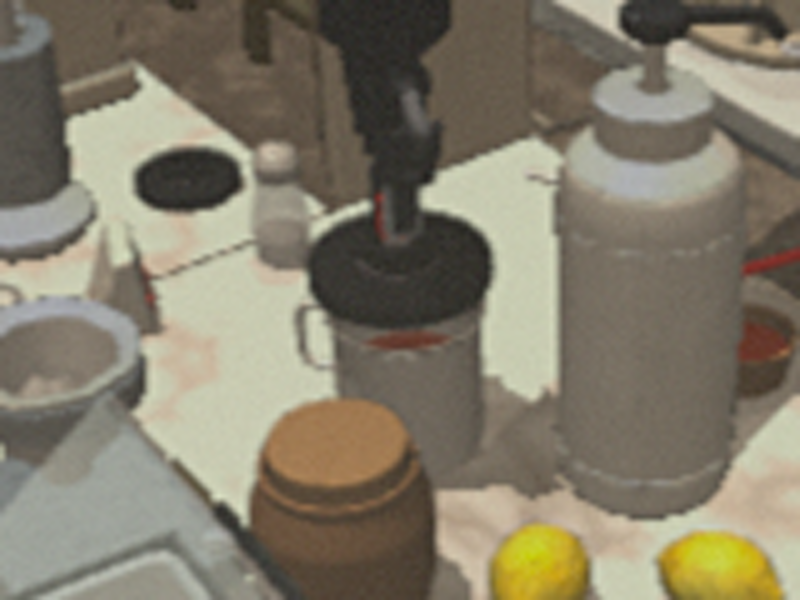

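The pair hangs squarely over the pot at (400,270), about 15 mm above the rim, clear of the thermos. I lower it gently.

Request:
{"fn": "jog_arm", "kwargs": {"steps": [{"delta_pos":[-0.03,0,-0.2],"dr":[0,0,0],"grip":0.1},{"delta_pos":[0,0,-0.15],"dr":[0,0,0],"grip":0.1},{"delta_pos":[0,0,-0.1],"dr":[0,0,0],"grip":0.1},{"delta_pos":[0,0,-0.1],"dr":[0,0,0],"grip":0.1},{"delta_pos":[0,0,-0.07],"dr":[0,0,0],"grip":0.1},{"delta_pos":[0,0,0],"dr":[0,0,0],"grip":0.1}]}}

```text
t: 8.3
eef_pos: [0.6053, 0.289, 0.1322]
tcp_rot: [0.147, 0.989, -0.0, -0.0]
force: [0.1, -0.3, -3.6]
opening: 0.235
grip_force: 49.5
```

Request:
{"fn": "jog_arm", "kwargs": {"steps": [{"delta_pos":[0,0,-0.04],"dr":[0,0,0],"grip":0.1},{"delta_pos":[0,0,-0.03],"dr":[0,0,0],"grip":0.1},{"delta_pos":[0,0,0],"dr":[0,0,0],"grip":0.1}]}}

```text
t: 8.68
eef_pos: [0.6058, 0.2891, 0.1308]
tcp_rot: [0.147, 0.989, 0.0, 0.001]
force: [-1.6, -1.2, 3.3]
opening: 0.232
grip_force: 50.1
```

Contact at the expected height (0.1304 predicted). I release slowly and rise.

Request:
{"fn": "jog_arm", "kwargs": {"steps": [{"delta_pos":[0,0,0],"dr":[0,0,0],"grip":0.3},{"delta_pos":[0,0,0],"dr":[0,0,0],"grip":0.4},{"delta_pos":[0,0,0],"dr":[0,0,0],"grip":0.55},{"delta_pos":[0,0,0],"dr":[0,0,0],"grip":0.6},{"delta_pos":[0,0,0.3],"dr":[0,0,0],"grip":0.8},{"delta_pos":[0,0,0.5],"dr":[0,0,0],"grip":1},{"delta_pos":[0,0,0.3],"dr":[0,0,0],"grip":1},{"delta_pos":[0,0,0],"dr":[0,0,0],"grip":1}]}}

```text
t: 9.68
eef_pos: [0.6064, 0.2893, 0.1755]
tcp_rot: [0.147, 0.989, 0.001, 0.001]
force: [1.1, 0.0, -1.1]
opening: 1.001
grip_force: 0.0
```

Run:
```python
from h import *
o=r.get_obs(); e=o['eef_pos'];print(e,o['tcp_rot'],o['force'],o['opening'],o['grip_force'])
p,d,m=snap('wrist','wrist6'); w=world(d,m)
for n,lo,hi,R in (('knob',.146,.16,.03),('collar',.12,.132,.04),('top',.1,.116,.07)):circ(w,n,e,lo,hi,R)
q=w[(np.hypot(w[...,0]-.605,w[...,1]-.29)<.053)&(w[...,2]>.1)&(w[...,2]<.117)]
A=np.c_[q[:,:2]-[.605,.29],np.ones(len(q))];print('plane',np.linalg.lstsq(A,q[:,2],rcond=None)[0].round(4))
```

```text
[0.60641112 0.28933168 0.17549751] [1.46877849e-01 9.89153362e-01 7.46226640e-04 1.40231406e-03] [ 1.14435505  0.0131357  -1.07445202] 1.0007234264398905 0.0
knob 1218 0.6059 0.2891 d 0.0219 z 0.1538
collar 2464 0.605 0.2899 d 0.0499 z 0.1279
top 16509 0.6054 0.2895 d 0.1123 z 0.1101
plane [-1.000e-04 -1.600e-03  1.101e-01]
```

View pics/wrist6.png

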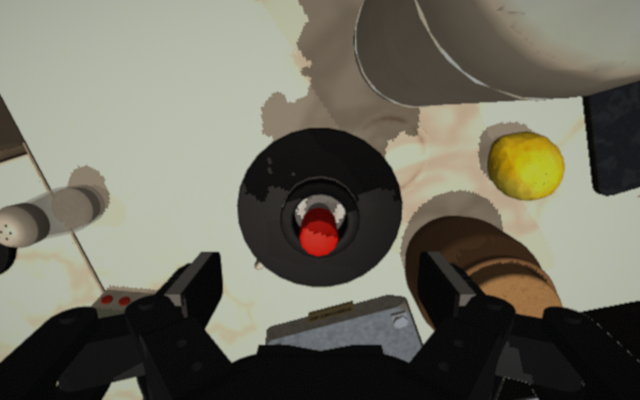

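Both lids sit level and home, with the flat top at z ≈ 0.108 after the 2 mm camera bias, tilt 0.002 rad and the knob at (320,235) free. Now I grip the collar.

Request:
{"fn": "jog_arm", "kwargs": {"steps": [{"delta_pos":[-0.02,0,-0.5],"dr":[0,0,0],"grip":1},{"delta_pos":[0,0,-0.6],"dr":[0,0,0],"grip":1},{"delta_pos":[0,0,-0.4],"dr":[0,0,0],"grip":1},{"delta_pos":[0,0,-0.2],"dr":[0,0,0],"grip":1},{"delta_pos":[0,0,0],"dr":[0,0,0],"grip":0.8},{"delta_pos":[0,0,0],"dr":[0,0,0],"grip":0.7},{"delta_pos":[0,0,0],"dr":[0,0,0],"grip":0.65}], "squeeze": 40}}

```text
t: 10.6
eef_pos: [0.6053, 0.2892, 0.1067]
tcp_rot: [0.147, 0.989, 0.0, 0.001]
force: [0.4, 0.1, 0.8]
opening: 0.649
grip_force: 0.0
```

Request:
{"fn": "jog_arm", "kwargs": {"steps": [{"delta_pos":[0,0,0],"dr":[0,0,0],"grip":0.6},{"delta_pos":[0,0,0],"dr":[0,0,0],"grip":0.55},{"delta_pos":[0,0,0],"dr":[0,0,0],"grip":0.4},{"delta_pos":[0,0,0],"dr":[0,0,0],"grip":0.4},{"delta_pos":[0,0,0],"dr":[0,0,0],"grip":0.4}]}}

```text
t: 11.22
eef_pos: [0.6052, 0.2894, 0.1068]
tcp_rot: [0.147, 0.989, 0.001, 0.001]
force: [-1.2, -0.1, 5.6]
opening: 0.568
grip_force: 41.3
```

Request:
{"fn": "jog_arm", "kwargs": {"steps": [{"delta_pos":[0,0,0.1],"dr":[0,0,0],"grip":0.4},{"delta_pos":[0,0,0.2],"dr":[0,0,0],"grip":0.4},{"delta_pos":[0,0,0.3],"dr":[0,0,0],"grip":0.4},{"delta_pos":[0,0,0.4],"dr":[0,0,0],"grip":0.4},{"delta_pos":[0,0,0.4],"dr":[0,0,0],"grip":0.4},{"delta_pos":[0,0,0.4],"dr":[0,0,0],"grip":0.4},{"delta_pos":[0,0,0.4],"dr":[0,0,0],"grip":0.4},{"delta_pos":[0,0,0.2],"dr":[0,0,0],"grip":0.4},{"delta_pos":[0,0,0.1],"dr":[0,0,0],"grip":0.4},{"delta_pos":[0,0,0],"dr":[0,0,0],"grip":0.4}]}}

```text
t: 12.48
eef_pos: [0.6046, 0.289, 0.2056]
tcp_rot: [0.147, 0.989, -0.0, -0.0]
force: [0.3, 0.4, -1.1]
opening: 0.567
grip_force: 41.4
```

Request:
{"fn": "jog_arm", "kwargs": {"steps": [{"delta_pos":[0,0,0],"dr":[0,0,0],"grip":0.4},{"delta_pos":[0,0,0],"dr":[0,0,0],"grip":0.4},{"delta_pos":[0,0,0],"dr":[0,0,0],"grip":0.4},{"delta_pos":[0,0,0],"dr":[0,0,0],"grip":0.4}]}}

```text
t: 12.98
eef_pos: [0.6046, 0.289, 0.2056]
tcp_rot: [0.147, 0.989, -0.0, -0.0]
force: [0.6, -0.3, -0.7]
opening: 0.567
grip_force: 41.4
```

Run:
```python
from h import *
o=r.get_obs(); e=o['eef_pos'];print(e,o['force'],o['opening'],o['grip_force'])
p,d,m=snap('wrist','wrist7'); w=world(d,m);z0=e[2]-.1067
circ(w,'lidtop',e,z0+.1,z0+.116,.07)
q=w[(np.hypot(w[...,0]-e[0],w[...,1]-e[1])<.053)&(w[...,2]>z0+.1)&(w[...,2]<z0+.117)]
A=np.c_[q[:,:2]-e[:2],np.ones(len(q))];print('plane',np.linalg.lstsq(A,q[:,2],rcond=None)[0].round(4))
p,d,m=snap('scene','scene7');c=p[118:258,203:383];cv2.imwrite('pics/c7.png',cv2.resize(c,None,fx=4,fy=4,interpolation=2)[:,:,::-1])
```

```text
[0.60463345 0.28900271 0.2055969 ] [ 0.57908033 -0.33716952 -0.71731149] 0.5671192266460643 41.37929979711771
lidtop 23702 0.6046 0.2892 d 0.1122 z 0.2088
plane [ 0.0016 -0.0036  0.2091]
```

View pics/c7.png

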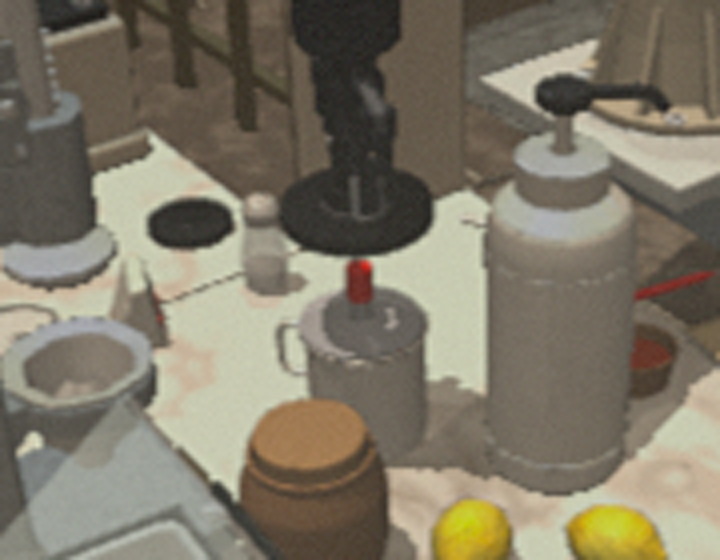

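The outer lid is held level at (355,210), 99 mm up and clear of the red knob at (360,282). The inner lid is seated on the upright pot.

```bash
python3 -c "
from station import r
print(r.sign_off())"
```

```text
the job is handed in; nothing more can be done
None
```

I handed in the job: the last check showed the pot standing with the inner lid seated on it and the outer lid held level about 99 mm above its nested height, well clear of the red knob. No verdict came back.

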